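# Close the varnish jar and show the test plate

## Task

Finish off a varnish test: first set the cork stopper fully down into the neck of the jar and let go of it, then take the glass test plate out of its wooden drying block and show it over the middle of the white viewing card, held in the air 10 to 25 cm above the card. The notched corner marks the plate's frosted end: hold the plate by its clear part with the fingers off the frosted end, frosted side turned up so that this face lies at 45 degrees or flatter, long side parallel to the card's long side and frosted end on the robot's right. Finish while still holding it there motionless; leave the glue bottle, wood offcut, brush and tape roll where they are and do not tip the jar over.

Things in the scene. Friction and masses are not known exactly. Their poses are not given: they have to be found in the camera images.
- stopper_center (a point): Centre (on the axis, 30 mm above the underside) of the loose cork stopper, 60 mm tall, 60 g, standing on its narrow end; z is its axis, up. Lower 28 mm: taper, diameter 26 mm at the bottom to 33 mm. Above: round head, diameter 42 mm, 32 mm tall, whose underside comes to rest on the jar's rim.
- jar_mouth (a point): Centre of the open mouth of the amber glass jar, at rim height, z up. Jar: loose, 0.7 kg, 95 mm tall; body 68 mm in diameter for 60 mm, then shoulder and neck, outside 44 mm, inside 36 mm, top 21 mm straight. With the stopper fully down, the stopper's centre is 2 mm above this point.
- jar: The same jar; origin at the centre of its underside, z up.
- plate_center (a point): Centre of the loose green-tinted glass test plate (110 x 55 x 5 mm, 70 g), which stands on a long edge in the drying block. x: along its length to the frosted end, whose upper corner has a 12 x 12 mm square notch; z: to the upper long edge; y: out of the label side, the face with the frosted patch (other face plain). Notch at upper left: you face the label side.
- frosted (a point): Middle of the plate's frosted end, 38.5 mm from the plate's centre along x. The matt white frosted patch covers the last 33 mm of the label side, full height. Axes as for the plate's centre.
- plate: The same plate; origin at the middle of its lower long edge, 27.5 mm below its centre, axes as above.
- stopper: The same stopper; origin at the centre of its underside, z up.
- rack: Fixed wooden drying block, 130 x 48 mm, 22 mm high, with one slot along x in its middle, 6.5 mm wide, 114 mm long, floor 8 mm above the bench. Origin at the centre of its underside. The plate's upper edge is 63 mm above the bench; 41 mm of it stands out of the block.
- card: Fixed white viewing card lying on the bench, 120 mm (x, away from the robot) by 160 mm (y, its long side, y towards the robot's left), 6 mm thick. Origin at the centre of its underside, z up.
- glue: Yellow glue bottle, 56 mm in diameter, 150 mm tall, to be left alone; origin under its centre.
- offcut: Pine offcut 110 x 70 x 40 mm, to be left alone; origin under its centre.
- brush: Flat varnish brush lying on the bench along its x, to be left alone.
- tape: Grey tape roll, 70 mm in diameter, 22 mm high, lying flat, to be left alone; origin under its centre.
There are look-alikes about, which are no part of the job. Of the things that look like the plate, the smallest one is meant.

How it is judged (in metres and radians):
On the way, in this order (a step that is already met when the one before it is completed fails the run):
1. the stopper is fully down in the jar's neck and let go, the plate still in the drying block (horizontal distance between stopper_center and jar_mouth below 0.005 m and z of stopper_center in the frame of jar between 0.09 and 0.101 m and angle between the z axis of stopper_center and the z axis of jar, either way round below 0.1 rad and contact force between the fingers and stopper below 0.1 N and distance between plate_center and rack below 0.045 m), for 0.2 s.
2. the plate is lifted out of the block in the fingers (height (world z) of plate_center above 0.07 m and contact force between the fingers and plate above 1 N), for 0.1 s.
At the end, for the whole second after the job is handed in: Stopper released in the upright jar: within 5 mm and 0.1 rad of its axis, at most 4 mm high. Plate still, held only by fingers 28 mm or more from the frosted middle, 80-320 mm up, within 35 mm of card centre, label normal within 1 rad of up, length within 0.4 rad of card y, frosted end right (horizontal distance between stopper_center and jar_mouth below 0.005 m and z of stopper_center in the frame of jar between 0.09 and 0.101 m and angle between the z axis of stopper_center and the z axis of jar, either way round below 0.1 rad and contact force between each of the fingers, plate and stopper below 0.1 N and angle between jar's own z axis and vertical below 0.1 rad and horizontal distance between plate_center and card below 0.035 m and height (world z) of plate_center between 0.08 and 0.32 m and angle between plate_center's own y axis and vertical below 1 rad and angle between the x axis of plate_center and the y axis of card, either way round below 0.4 rad and y of frosted in the frame of card below 0 m and contact force between the fingers and plate above 1 N and distance between the grasp point and frosted above 0.028 m and contact force between plate and card below 0.1 N and contact force between plate and rack below 0.1 N and contact force between plate and jar below 0.1 N and linear speed of plate below 0.03 m/s and angular speed of plate below 0.2 rad/s); the arm keeps its last pose, push and grip.
It fails at once if the glue is pushed out of place (30 mm) (distance of glue from where it was at the start of the episode above 0.03 m).
It fails at once if the offcut is pushed out of place (30 mm) (distance of offcut from where it was at the start of the episode above 0.03 m).
It fails at once if the brush is pushed out of place (30 mm) (distance of brush from where it was at the start of the episode above 0.03 m).
It fails at once if the tape is pushed out of place (30 mm) (distance of tape from where it was at the start of the episode above 0.03 m).
It fails at once if the jar is tipped over (angle between jar's own z axis and vertical above 0.4 rad).
It also fails if it takes over 61 s, if anything falls off the work surface, if the arm or the gripper's body presses on something with over 40 N, if the wrist force passes 120 N, or if a joint passes its speed limit or range.

## Robot

A 6-joint arm with a two-finger parallel gripper is mounted at the origin on the work surface. World frame = base frame: x ahead of the robot, y to its left, z up, the work surface at z = 0. Lengths are in mm, angles in rad, forces in N, time in s.
With the tool pointing down it reaches from about 400 to 925 mm from the base axis. Payload 12.5 kg.
Tool frame: the origin (TCP) lies at the very end of the fingers, on their centre line; the grasp point (between the pads) lies 19 mm behind it; x points along the fingers, y is the direction in which the jaws open and shut, and the axes are right-handed (so a half turn about x gives the same grasp; the last joint's range is limited). The gripper opens to 95 mm and grips with 3 to 60 N. Pads are 20 mm wide; open, the fingers measure 119 mm over their backs; the gripper's body (75 mm by 180 mm) begins 59 mm behind the grasp point.
Start: joints at [-1.399, 0.491, 1.559, -0, 1.092, -0.106], TCP at [171.423, -601.05, 214.661] pointing down, gripper open.
Joint ranges: [-3.1, 3.1], [-0.84, 2.19], [0.05, 2.79], [-1.13, 4.28], [0.06, 2.93], [-2.69, 2.69]. Speed limits (rad/s): [2.22, 2.22, 2.79, 3.14, 3.14, 3.14].

## Interface

Orientations are given as [roll, pitch, yaw] about the fixed x, y, z axes, in that order (R = Rz(yaw) Ry(pitch) Rx(roll)).
In Python, from cell import env, optics, job gives the robot as it stands.
- The arm moves only by the shell command python3 -m handwheel 'ROWS' [OPENING]. ROWS is JSON, a list of rows, each an object with "travel": the shift along the world's x, y, z in mm, a list of three; "roll": the turn about the world's z in degrees. In form: [{"travel": [dx, dy, dz], "roll": roll}, ...]. A call has 1 to 8 rows; each row is the pose to reach, as a shift and turn from the pose commanded when the call began; what a row does not reach only later rows make up. A row lasts 1/10 s, in which the tool goes at most 50 mm and 8.59 degrees, less where a joint would pass 70% of its speed; a pose out of reach is approached as far as the arm can. A call with a gripper value outside its range is refused whole. OPENING is the closure, from -1 (fully open) to 1 (shut), set as the call begins (- or left out, the last holds). The fingers move at their own pace and stop on an object; the grip force is fixed at half the most. Time passes only in rows, so rows that repeat a pose let the fingers close. It gives the time, the measured TCP pose, the force and the opening at its end, in the units of the state.
- env.state(): the state, without advancing time (a new reading comes with each control period).
- optics.read_camera(name): name is "scene" or "top" or "wrist"; returns the picture (400x640x3 uint8, red, green, blue); there is no depth.
- optics.camera_params(name): a dict with "fx", "fy", "cx", "cy" (pixels), "k1" (the pictures are not rectified: a ray, as slopes to the right and down, at radius r is drawn at 1 + k1 r^2 times it, then the intrinsics apply), "world_from_camera" (4x4, takes a point from camera to world coordinates). Camera axes: x right, y up, looking along -z (the intrinsics and any distortion apply to the point x, -y, -z); pixel columns grow to the right and rows downward; lengths in mm; the calibration is good to about 2 mm. A picture is of the moment at which its call begins: read the wrist's pose just before it. camera_params takes no time and is no camera call; for the wrist camera it gives the pose at the moment of the call.
- job.job_done(): hands the job in, once; it reports no verdict.
The state is a dict: "t": time; "joints": joint angles; "qvel": joint speeds; "tau": joint torques, N m; "eef_pos": TCP position; "tcp_rot": TCP orientation; "ft_force": force on the tool from outside, world axes, zero at the start; "moment": the same for the moment, N m; "opening": opening from 0.0 (shut) to 1.0 (fully open).
Only numpy, scipy, OpenCV 4.12 (cv2) and the standard library are available. Lean on these libraries where they do the work, as an engineer would, in place of code of your own. Each camera call takes 0.05 s, during which the arm holds its last target.

## Working session

There is one attempt and no reset: what is moved stays moved. The work goes in short steps, Python scripts to look and compute and a shell command to move; the robot and the scene stay as the last step left them, time stands still between calls to the robot, and variables do not carry over. Pictures are saved under pics/ and viewed, and the job is handed in when it is done.

```bash
ls; mkdir -p pics; python3 - <<'E'
from cell import env, optics, job
import cv2,numpy as np
for n in ["scene","top","wrist"]:
    p=optics.camera_params(n); im=optics.read_camera(n)
    cv2.imwrite(f"pics/{n}0.png",im[:,:,::-1])
    print(n,{k:(np.round(v,4).tolist()) for k,v in p.items()})
print(env.state())
E
```

```text
pics
scene {'fx': 363.7213, 'fy': 363.7213, 'cx': 321.0342, 'cy': 194.5093, 'k1': -0.0131, 'world_from_camera': [[-0.768, -0.4657, 0.4397, 1012.2225], [0.6404, -0.5516, 0.5344, 627.0243], [-0.0063, 0.692, 0.7219, 906.7557], [0.0, 0.0, 0.0, 1.0]]}
top {'fx': 397.9499, 'fy': 397.9499, 'cx': 315.7681, 'cy': 197.9985, 'k1': -0.0898, 'world_from_camera': [[-0.0083, 0.9876, -0.1567, 326.1434], [-0.9999, -0.007, 0.0085, 11.0601], [0.0073, 0.1568, 0.9876, 1408.196], [0.0, 0.0, 0.0, 1.0]]}
wrist {'fx': 350.6588, 'fy': 350.6588, 'cx': 320.8962, 'cy': 203.3342, 'k1': -0.0074, 'world_from_camera': [[0.2735, 0.9233, 0.2697, 246.8951], [-0.9619, 0.2629, 0.0757, -579.7282], [-0.001, -0.2801, 0.96, 384.3211], [0.0, 0.0, 0.0, 1.0]]}
{'t': 0.15, 'joints': array([-1.39856404e+00,  4.91419091e-01,  1.55928614e+00, -1.54926632e-05,
        1.09170445e+00, -1.05595397e-01]), 'qvel': array([ 0.00165899, -0.00202484, -0.0040523 , -0.00095376,  0.00095592,
        0.00014471]), 'tau': array([ 3.79727280e-03, -6.12894630e+01, -2.58276308e+01,  6.93437573e-02,
        4.73202928e-02, -7.73561669e-05]), 'eef_pos': array([ 171.40928989, -600.86210273,  214.20526494]), 'tcp_rot': array([-1.65957321,  1.56997918,  1.75985428]), 'ft_force': array([-0.42496905,  0.11253057,  0.59531567]), 'moment': array([-0.02456269,  0.00664292, -0.04770892]), 'opening': 0.9973079681655308}
```

View pics/scene0.png

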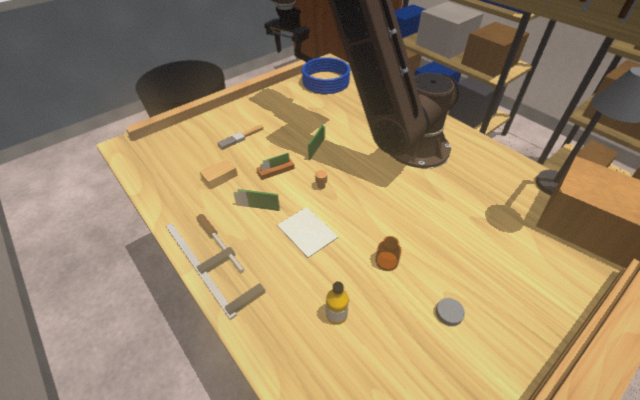

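View pics/top0.png

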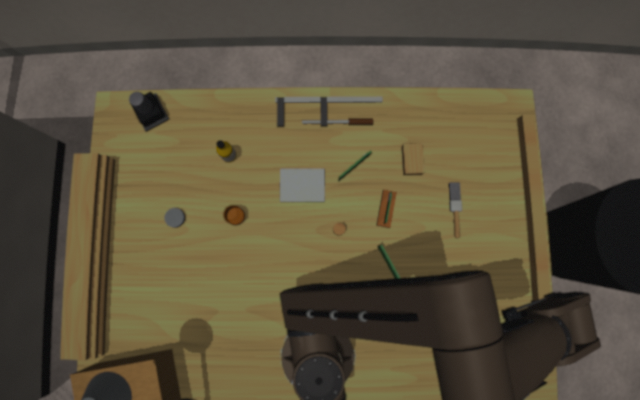

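View pics/wrist0.png

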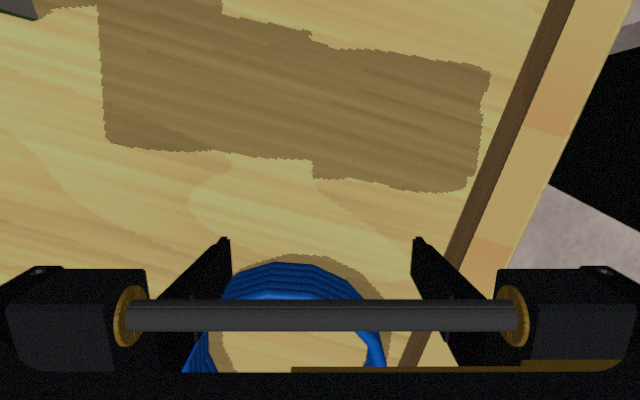

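The scene shows the stopper at (321,178), the jar at (388,253), the rack with the small plate at (276,163) and the card at (308,232). Larger look-alike plates stand at (258,200) and (316,142). In the top view the stopper is at (340,229), the jar at (234,215), the rack at (386,208) and the card at (302,185).

```bash
cat > h.py <<'E'
import numpy as np, cv2
from cell import env, optics, job
def KD(p): return np.array([[p["fx"],0,p["cx"]],[0,p["fy"],p["cy"]],[0,0,1.]]),np.array([p["k1"],0,0,0,0.])
def px2w(p,uv,z):
    K,D=KD(p); T=np.array(p["world_from_camera"])
    n=cv2.undistortPoints(np.array(uv,float).reshape(-1,1,2),K,D).reshape(-1,2)
    d=np.c_[n[:,0],-n[:,1],-np.ones(len(n))]@T[:3,:3].T
    o=T[:3,3]; z=np.broadcast_to(z,(len(n),))
    return o+d*((z-o[2])/d[:,2])[:,None]
def w2px(p,P):
    K,D=KD(p); T=np.linalg.inv(np.array(p["world_from_camera"]))
    c=np.array(P,float).reshape(-1,3)@T[:3,:3].T+T[:3,3]
    c=c*np.array([1,-1,-1])
    return cv2.projectPoints(c.reshape(-1,1,3),np.zeros(3),np.zeros(3),K,D)[0].reshape(-1,2)
def crop(im,x,y,w,h,s,name):
    cv2.imwrite(name,cv2.resize(im[y:y+h,x:x+w,::-1],None,fx=s,fy=s,interpolation=cv2.INTER_CUBIC))
def snap(n,name):
    p=optics.camera_params(n); im=optics.read_camera(n); cv2.imwrite(name,im[:,:,::-1]); return p,im
E
python3 - <<'E'
from h import *
im=cv2.imread('pics/top0.png')[:,:,::-1]; crop(im,200,130,200,130,4,'pics/topc.png')
im=cv2.imread('pics/scene0.png')[:,:,::-1]; crop(im,190,120,210,155,3.8,'pics/scenec.png')
E
```

```text
(no output)
```

View pics/topc.png

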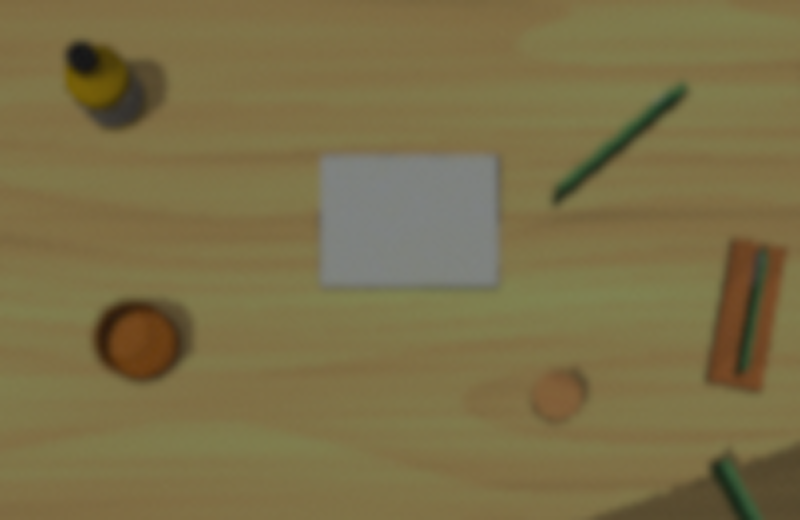

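View pics/scenec.png

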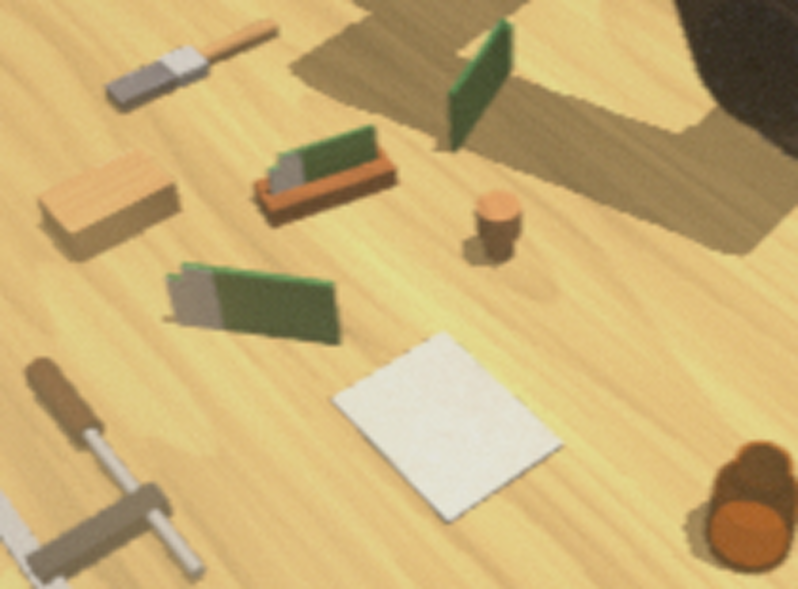

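```bash
python3 - <<'E'
from h import *
p=optics.camera_params("top"); f=lambda x,y:(200+x/4-.375,130+y/4-.375)
pr=lambda n,a,z:print(n,np.round(px2w(p,[f(*q) for q in a],z),1).tolist())
pr("card",[(320,155),(498,155),(498,287),(320,287),(409,221)],6)
pr("rack",[(733,240),(787,247),(762,391),(707,381)],22)
pr("plate top",[(763,247),(741,373)],63)
pr("stopper head",[(558,395)],60)
pr("jar0",[(143,342)],0); pr("jar95",[(143,342)],95);
pr("jar outline",[(96,342),(180,342),(140,300),(140,382)],50)
pr("lookalikes",[(684,88),(557,198),(722,460)],70)
ps=optics.camera_params("scene"); g=lambda x,y:(190+x/3.8-.4,120+y/3.8-.4)
print("stopper scene",px2w(ps,[g(499,206)],60).round(1), "jar scene mouth",px2w(ps,[g(765,460)],95).round(1),"jar base",px2w(ps,[g(750,540)],0).round(1))
print("plate top scene",px2w(ps,[g(290,152),g(375,127)],63).round(1))
E
```

```text
card [[657.9, 128.6, 6.0], [656.8, -32.1, 6.0], [536.2, -30.7, 6.0], [537.4, 127.9, 6.0], [596.6, 48.4, 6.0]]
rack [[574.5, -239.6, 22.0], [567.9, -287.7, 22.0], [440.0, -260.6, 22.0], [449.3, -212.4, 22.0]]
plate top [[560.9, -258.0, 63.0], [452.2, -235.1, 63.0]]
stopper head [[435.1, -79.0, 60.0]]
jar0 [[489.8, 286.2, 0.0]]
jar95 [[478.7, 267.6, 95.0]]
jar outline [[484.2, 317.2, 50.0], [483.8, 244.4, 50.0], [520.5, 279.8, 50.0], [449.5, 278.3, 50.0]]
lookalikes [[700.6, -192.9, 70.0], [603.5, -80.4, 70.0], [378.4, -215.3, 70.0]]
stopper scene [[434.1 -75.2  60. ]] jar scene mouth [[483.4 285.5  95. ]] jar base [[487.  290.1   0. ]]
plate top scene [[ 537.8 -255.3   63. ]
 [ 455.7 -233.3   63. ]]
```

```bash
python3 - <<'E'
from h import *
from scipy.spatial.transform import Rotation as R
s=env.state(); M=R.from_euler('xyz',s['tcp_rot']).as_matrix(); print(M.round(3), s['eef_pos'])
T=np.array(optics.camera_params("wrist")["world_from_camera"])
print("cam in tool",(M.T@(T[:3,3]-s['eef_pos'])).round(1), np.degrees(np.arctan2(M[1,1],M[0,1])))
E
```

```text
[[-0.     0.274 -0.962]
 [ 0.001 -0.962 -0.274]
 [-1.    -0.001 -0.   ]] [ 171.40928989 -600.86210273  214.20526494]
cam in tool [-170.2    0.3  -78.4] -74.08123527667352
```

```bash
python3 -m handwheel '[{"travel":[22,44,0],"roll":6},{"travel":[44,88,0],"roll":12},{"travel":[66,132,0],"roll":18},{"travel":[88,176,0],"roll":24},{"travel":[110,220,0],"roll":30},{"travel":[132,264,0],"roll":36},{"travel":[154,308,0],"roll":42},{"travel":[176,352,0],"roll":48}]' -1
python3 -m handwheel '[{"travel":[22,44,0],"roll":6},{"travel":[44,88,0],"roll":12},{"travel":[66,132,0],"roll":18},{"travel":[88,170,0],"roll":26},{"travel":[88,170,0],"roll":26},{"travel":[88,170,0],"roll":26}]'
python3 - <<'E'
from h import *
print(env.state()['eef_pos'],env.state()['tcp_rot']);p,im=snap("wrist","pics/w1.png")
E
```

```text
t: 0.95
eef_pos: [347.8, -247.2, 214.7]
tcp_rot: [1.506, 1.571, -0.517]
ft_force: [0.8, -0.7, 0.2]
opening: 1.0
t: 1.55
eef_pos: [435.4, -78.3, 214.5]
tcp_rot: [-1.48, 1.57, -3.05]
ft_force: [-0.2, -0.5, 0.8]
opening: 1.004
[435.44938117 -78.33536418 214.48750126] [-1.47951766  1.57044948 -3.05026805]
```

View pics/w1.png

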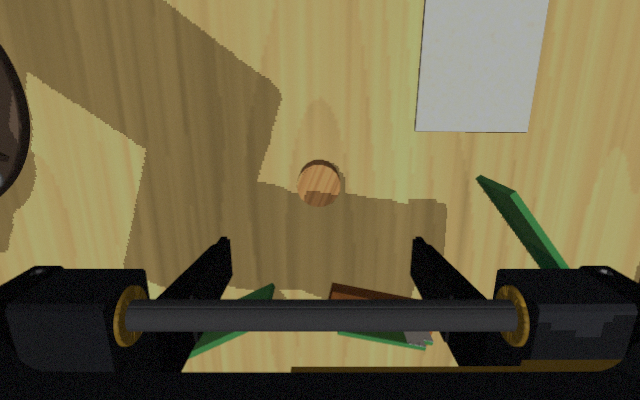

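The wrist view shows the stopper head centred near (319,186), about 44 px across, between and ahead of the fingers. The rack is below it at about (380,315).

```bash
python3 - <<'E'
from h import *
p=optics.camera_params("wrist")
print(px2w(p,[(319.5,186),(298,186),(341,186),(319.5,207)],60).round(1))
im=cv2.imread('pics/w1.png')[:,:,::-1]; crop(im,270,140,100,90,6,'pics/w1c.png')
E
```

```text
[[433.  -78.   60. ]
 [412.6 -78.   60. ]
 [453.5 -78.1  60. ]
 [432.9 -98.9  60. ]]
```

View pics/w1c.png

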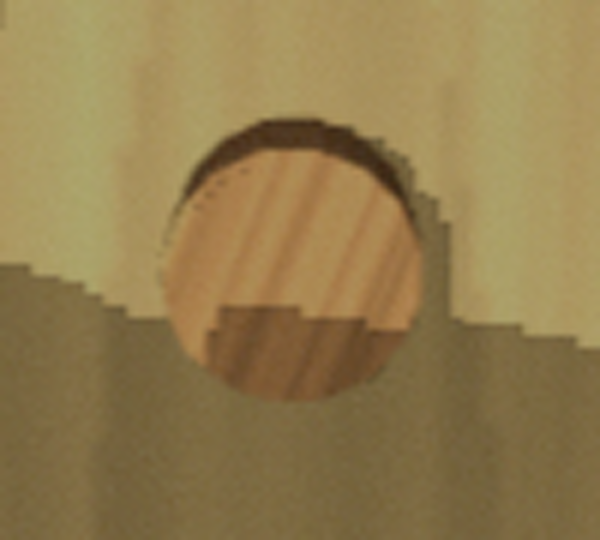

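The head measures 41 mm across, which matches the given 42 mm, and its centre is at (432.7, -78). I'll descend to TCP z of about 34.

```bash
python3 -m handwheel '[{"travel":[-2.5,0,-45],"roll":0},{"travel":[-2.5,0,-90],"roll":0},{"travel":[-2.5,0,-130],"roll":0},{"travel":[-2.5,0,-160],"roll":0},{"travel":[-2.5,0,-180],"roll":0},{"travel":[-2.5,0,-180],"roll":0},{"travel":[-2.5,0,-180],"roll":0}]'
python3 -m handwheel '[{"travel":[0,0,0],"roll":0},{"travel":[0,0,0],"roll":0},{"travel":[0,0,0],"roll":0},{"travel":[0,0,0],"roll":0},{"travel":[0,0,0],"roll":0},{"travel":[0,0,0],"roll":0},{"travel":[0,0,0],"roll":0}]' 1
python3 -m handwheel '[{"travel":[0,0,30],"roll":0},{"travel":[0,0,70],"roll":0},{"travel":[0,0,120],"roll":0},{"travel":[0,0,170],"roll":0},{"travel":[0,0,170],"roll":0}]'
python3 - <<'E'
from h import *
p,im=snap("wrist","pics/w2.png")
E
```

```text
t: 2.3
eef_pos: [432.7, -80.1, 35.0]
tcp_rot: [-1.87, 1.57, 2.838]
ft_force: [0.5, -0.2, -0.5]
opening: 0.998
t: 3.0
eef_pos: [432.9, -79.0, 34.7]
tcp_rot: [1.586, 1.571, 0.014]
ft_force: [-0.0, 0.4, 0.1]
opening: 0.468
t: 3.5
eef_pos: [434.8, -79.6, 210.0]
tcp_rot: [1.246, 1.561, -0.326]
ft_force: [-0.1, 1.1, -1.3]
opening: 0.43
```

View pics/w2.png

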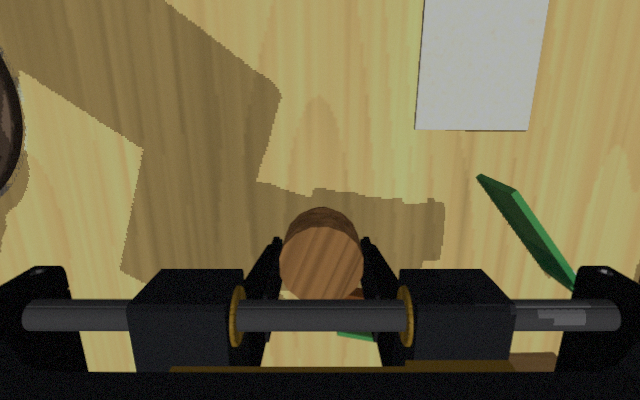

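The stopper is gripped and hangs at (321,258) between the fingers, opening 0.43 (41 mm). Next I move toward the jar at about (485,284), staying short of it for a view.

```bash
python3 -m handwheel '[{"travel":[8,45,2],"roll":0},{"travel":[15,90,4],"roll":0},{"travel":[22,135,6],"roll":0},{"travel":[30,180,8],"roll":0},{"travel":[36,225,9],"roll":0},{"travel":[42,270,10],"roll":0},{"travel":[46,300,10],"roll":0},{"travel":[50,320,10],"roll":0}]'
python3 -m handwheel '[{"travel":[0,0,0],"roll":0},{"travel":[0,0,0],"roll":0},{"travel":[0,0,0],"roll":0}]'
python3 - <<'E'
from h import *
from scipy.spatial.transform import Rotation as R
s=env.state();p,im=snap("wrist","pics/w3.png"); M=R.from_euler('xyz',s['tcp_rot']).as_matrix()
print(s['eef_pos'],M.round(3).tolist())
T=np.array(p["world_from_camera"]);print("cam",T[:3,3].round(1))
P=s['eef_pos']; print("expected head-top px",w2px(p,[P+[0,0,25.5]]).round(1))
snap("scene","pics/s3.png")
E
```

```text
t: 4.35
eef_pos: [482.2, 243.0, 212.8]
tcp_rot: [-1.248, 1.568, -2.818]
ft_force: [0.2, -0.5, -0.8]
opening: 0.428
t: 4.65
eef_pos: [482.6, 240.1, 214.0]
tcp_rot: [-1.114, 1.569, -2.687]
ft_force: [-0.4, -0.9, -0.0]
opening: 0.427
[482.56215362 240.05146332 213.95003635] [[-0.001, 1.0, -0.002], [-0.001, -0.002, -1.0], [-1.0, -0.001, 0.001]]
cam [482.5 318.7 384.1]
expected head-top px [[322.2 279.6]]
```

View pics/w3.png

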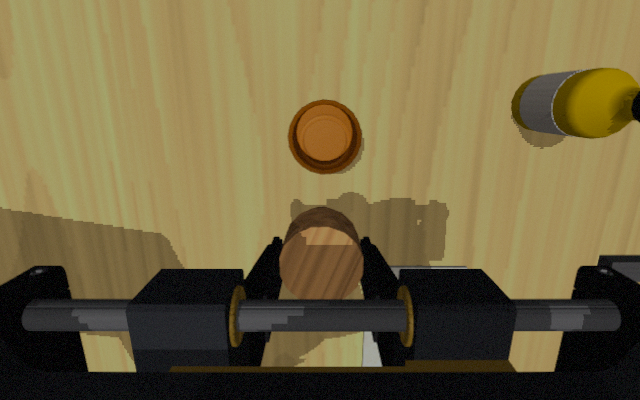

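View pics/s3.png

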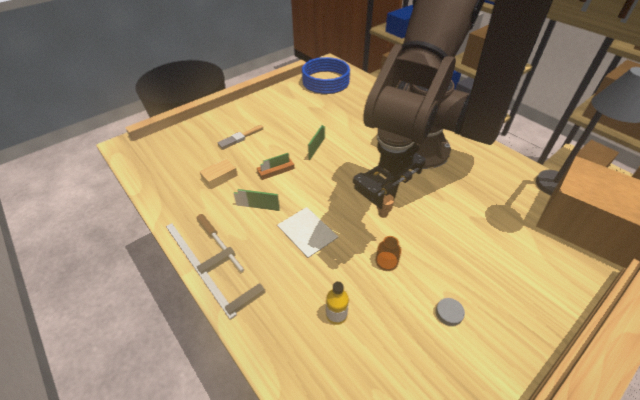

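```bash
python3 - <<'E'
from h import *
im=cv2.imread('pics/w3.png')[:,:,::-1]; crop(im,250,90,140,220,2.7,'pics/w3c.png')
a=im[90:180,280:370]; crop(im,280,90,90,90,6,'pics/w3j.png')
im=cv2.imread('pics/s3.png')[:,:,::-1]; crop(im,340,160,80,120,5,'pics/s3c.png')
E
```

```text
(no output)
```

View pics/w3c.png

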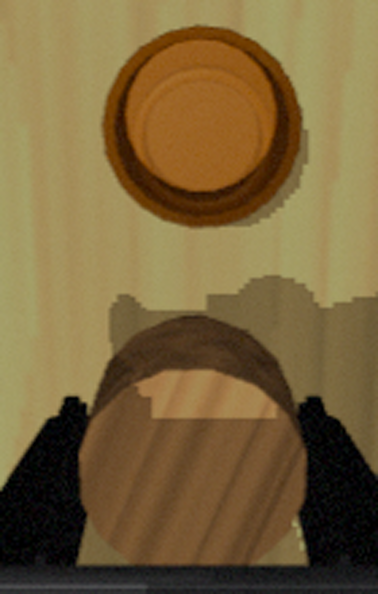

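View pics/w3j.png

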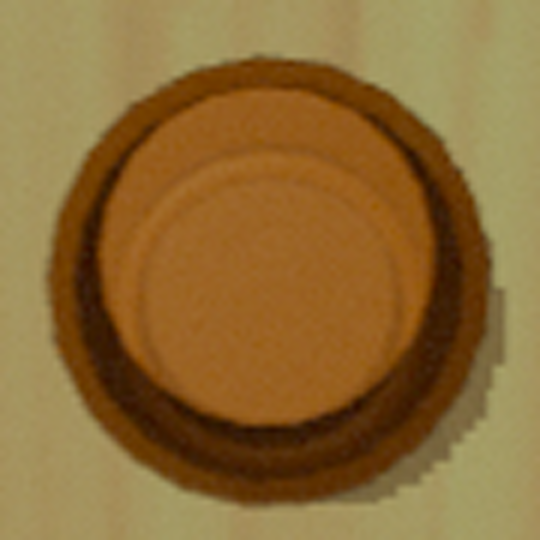

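View pics/s3c.png

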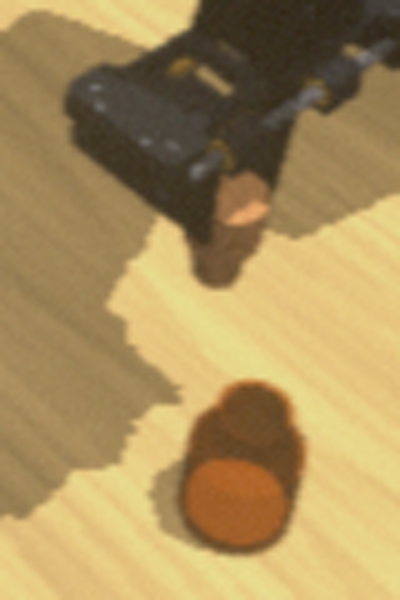

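```bash
python3 - <<'E'
from h import *
p=optics.camera_params("wrist")
print("mouth",px2w(p,[(325,140.5)],95).round(1),"body",px2w(p,[(324.6,136.4)],60).round(1),"bottom",px2w(p,[(324.3,132.5)],3).round(1))
# ring check
for z,r,n in((95,18,'in'),(95,22,'out'),(60,34,'body'),(0,34,'base')):
    c=px2w(p,[(325,140.5)],95)[0]; 
    q=w2px(p,[[c[0]-r,c[1],z],[c[0]+r,c[1],z],[c[0],c[1]+r,z],[c[0],c[1]-r,z]]); print(n,((q-[280,90])*6).round(0).tolist())
# stopper: head top ellipse left/right/bottom from crop
f=lambda x,y:(250+x/2.7-.3,90+y/2.7-.3)
for z in (236,230,226,222,218,214):
    print(z,px2w(p,[f(79,465),f(307,465),f(193,368)],z).round(1).tolist())
E
```

```text
mouth [[485.6 287.7  95. ]] body [[485.6 287.7  60. ]] bottom [[485.8 286.4   3. ]]
in [[138.0, 303.0], [402.0, 303.0], [270.0, 167.0], [270.0, 434.0]]
out [[109.0, 304.0], [431.0, 302.0], [270.0, 137.0], [270.0, 463.0]]
body [[44.0, 279.0], [491.0, 278.0], [268.0, 45.0], [268.0, 498.0]]
base [[75.0, 247.0], [454.0, 245.0], [264.0, 49.0], [265.0, 434.0]]
236 [[462.8, 247.0, 236.0], [502.0, 246.9, 236.0], [482.4, 264.7, 236.0]]
230 [[462.0, 244.1, 230.0], [502.8, 244.0, 230.0], [482.4, 262.5, 230.0]]
226 [[461.4, 242.2, 226.0], [503.3, 242.1, 226.0], [482.4, 261.1, 226.0]]
222 [[460.9, 240.3, 222.0], [503.8, 240.2, 222.0], [482.4, 259.6, 222.0]]
218 [[460.4, 238.4, 218.0], [504.3, 238.2, 218.0], [482.4, 258.2, 218.0]]
214 [[459.8, 236.4, 214.0], [504.8, 236.3, 214.0], [482.4, 256.7, 214.0]]
```

The jar is upright. Its mouth ring measures consistently at (485.6, 287.7). The stopper hangs about 13 mm lower in the grip than planned, because the fingers were still closing when the lift began. I'll go just above the rim and check.

```bash
python3 -m handwheel '[{"travel":[1,25,0],"roll":0},{"travel":[3,46,0],"roll":0},{"travel":[3,46.5,-20],"roll":0},{"travel":[3,46.5,-45],"roll":0},{"travel":[3,46.5,-60],"roll":0},{"travel":[3,46.5,-60],"roll":0},{"travel":[3,46.5,-60],"roll":0}]'
python3 - <<'E'
from h import *
s=env.state();print(s['eef_pos'])
p,im=snap("wrist","pics/w4.png");crop(im,250,120,150,130,5,'pics/w4c.png')
p,im=snap("scene","pics/s4.png");crop(im,350,190,80,100,6,'pics/s4c.png')
p,im=snap("top","pics/t4.png");crop(im,200,180,80,80,6,'pics/t4c.png')
E
```

```text
t: 5.45
eef_pos: [486.3, 287.1, 155.1]
tcp_rot: [1.836, 1.571, 0.263]
ft_force: [0.4, -0.3, 0.5]
opening: 0.423
[486.25383382 287.05704034 155.13174822]
```

View pics/w4c.png

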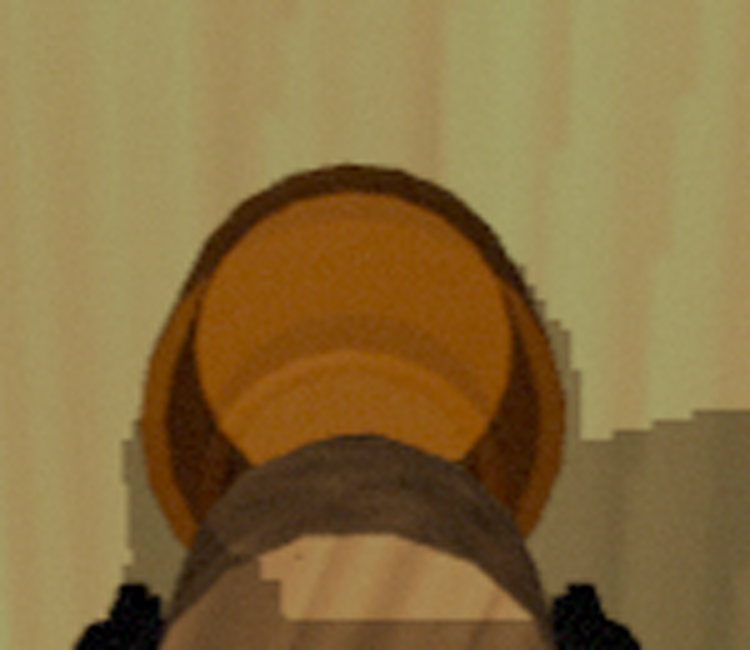

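View pics/s4c.png

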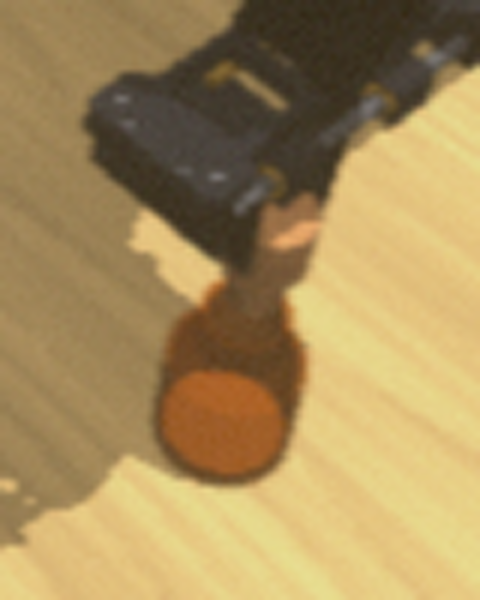

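View pics/t4c.png

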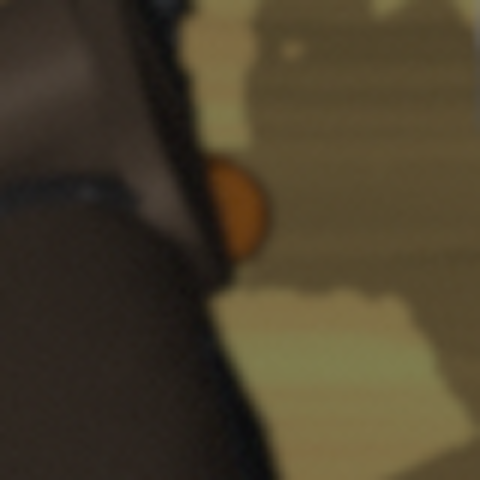

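```bash
python3 - <<'E'
from h import *
p=optics.camera_params("wrist")
f=lambda q:((q-[250,120]+.4)*5).round(0).tolist()
for y in(284,286,288):
  c=np.array([485.6,y]); print(y,[f(w2px(p,[[c[0],c[1]+r,z]])[0]) for r,z in((18,95),(22,95),(34,60),(31,4))], f(w2px(p,[[c[0]-34,c[1],60]])[0]),f(w2px(p,[[c[0]+34,c[1],60]])[0]))
print([f(w2px(p,[[486.2,287+r,z]])[0]) for r,z in((21,167.5),(21,135),(21,180))])
E
```

```text
284 [[355.0, 396.0], [355.0, 367.0], [354.0, 234.0], [355.0, 196.0]] [141.0, 447.0] [569.0, 446.0]
286 [[355.0, 382.0], [355.0, 353.0], [354.0, 221.0], [354.0, 186.0]] [140.0, 435.0] [570.0, 434.0]
288 [[355.0, 367.0], [355.0, 339.0], [354.0, 208.0], [354.0, 175.0]] [140.0, 423.0] [570.0, 422.0]
[[361.0, 537.0], [360.0, 439.0], [361.0, 585.0]]
```

```bash
python3 -m handwheel '[{"travel":[-0.8,1,-5],"roll":0},{"travel":[-0.8,1,-10],"roll":0},{"travel":[-0.8,1,-15],"roll":0},{"travel":[-0.8,1,-20],"roll":0},{"travel":[-0.8,1,-24],"roll":0},{"travel":[-0.8,1,-24],"roll":0}]'
python3 - <<'E'
from h import *
p,im=snap("wrist","pics/w5.png");crop(im,250,120,150,130,5,'pics/w5c.png')
p,im=snap("scene","pics/s5.png");crop(im,350,190,80,100,6,'pics/s5c.png')
E
```

```text
t: 6.2
eef_pos: [484.9, 288.3, 129.9]
tcp_rot: [-1.052, 1.57, -2.624]
ft_force: [1.2, 0.2, -0.7]
opening: 0.425
```

View pics/w5c.png

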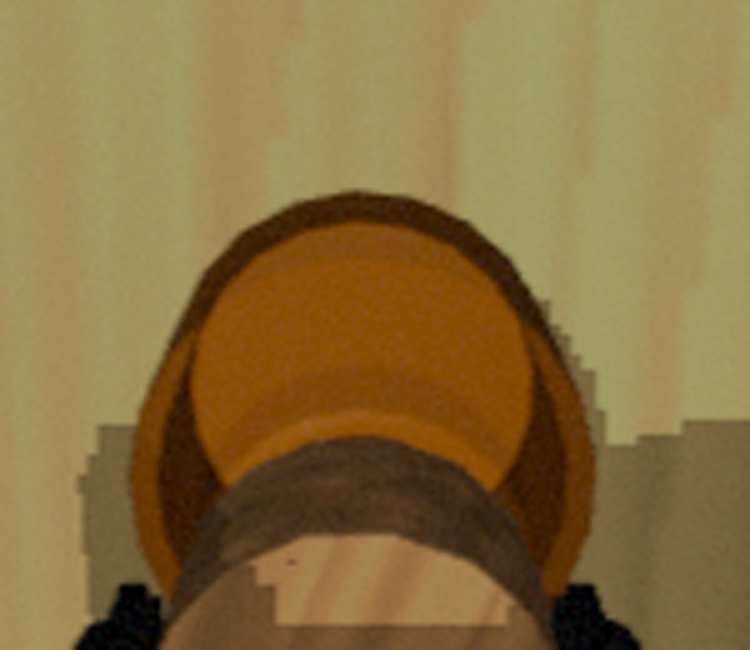

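View pics/s5c.png

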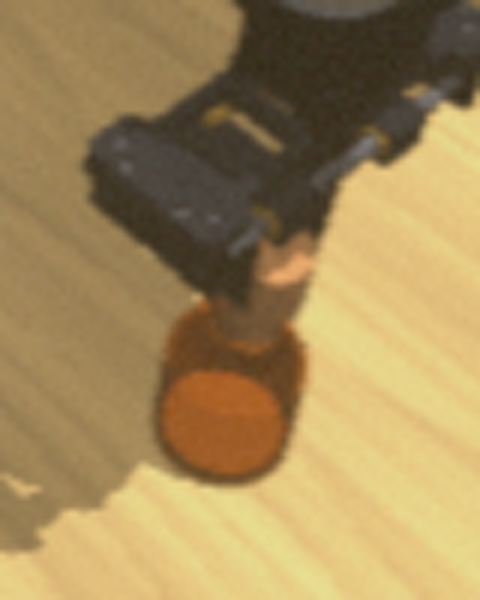

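The stopper tip has entered the mouth with no contact force, so I'll keep lowering.

```bash
python3 -m handwheel '[{"travel":[0,0,-4],"roll":0},{"travel":[0,0,-8],"roll":0},{"travel":[0,0,-11],"roll":0},{"travel":[0,0,-11],"roll":0}]'
python3 -m handwheel '[{"travel":[0,0,-2],"roll":0},{"travel":[0,0,-4],"roll":0},{"travel":[0,0,-4],"roll":0}]'
python3 - <<'E'
from h import *
p,im=snap("scene","pics/s6.png");crop(im,350,190,80,100,6,'pics/s6c.png')
E
```

```text
t: 6.7
eef_pos: [485.0, 288.2, 119.1]
tcp_rot: [-0.853, 1.57, -2.425]
ft_force: [0.6, -2.6, -1.4]
opening: 0.422
t: 7.0
eef_pos: [485.1, 288.4, 115.4]
tcp_rot: [-0.815, 1.571, -2.387]
ft_force: [-0.2, -2.3, -0.6]
opening: 0.42
```

View pics/s6c.png

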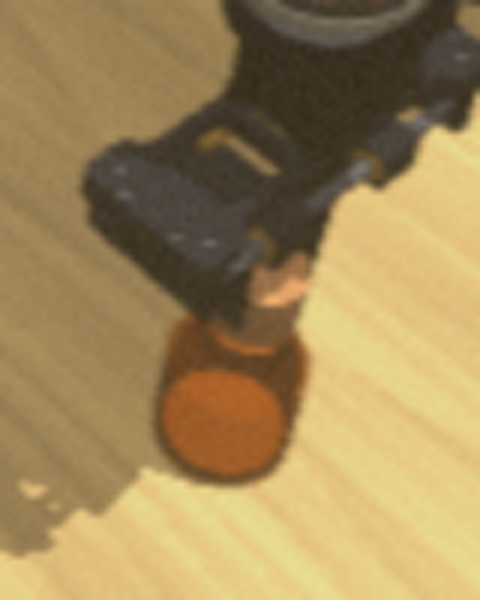

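```bash
python3 -m handwheel '[{"travel":[0,0,-1],"roll":0},{"travel":[0,0,-2],"roll":0},{"travel":[0,0,-2],"roll":0}]'
python3 -m handwheel '[{"travel":[0,0,-1],"roll":0},{"travel":[0,0,-2],"roll":0},{"travel":[0,0,-2],"roll":0}]'
```

```text
t: 7.35
eef_pos: [485.1, 288.4, 113.6]
tcp_rot: [0.819, 1.571, -0.754]
ft_force: [-0.3, -3.4, 0.4]
opening: 0.427
t: 7.65
eef_pos: [485.3, 288.5, 111.9]
tcp_rot: [1.789, 1.57, 0.217]
ft_force: [-0.1, -2.5, 4.1]
opening: 0.428
```

```bash
python3 -m handwheel '[{"travel":[0,0,-1],"roll":0},{"travel":[0,0,-1.5],"roll":0},{"travel":[0,0,-1.5],"roll":0}]'
python3 - <<'E'
from h import *
p,im=snap("scene","pics/s7.png");crop(im,350,190,80,100,6,'pics/s7c.png')
E
```

```text
t: 7.95
eef_pos: [485.6, 288.4, 111.6]
tcp_rot: [1.789, 1.569, 0.217]
ft_force: [-1.1, -5.3, 16.6]
opening: 0.424
```

View pics/s7c.png

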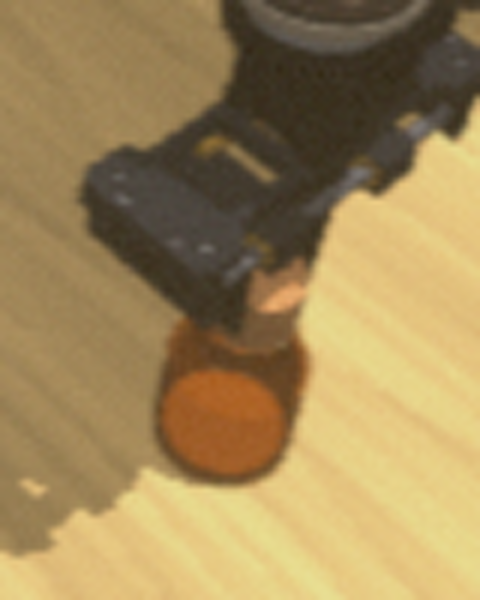

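The force rose sharply to 17 N at TCP z of 111.6, so the head is on the rim. I'll relax, open and rise for a look.

```bash
python3 -m handwheel '[{"travel":[0,0,1],"roll":0},{"travel":[0,0,1],"roll":0},{"travel":[0,0,1],"roll":0},{"travel":[0,0,1],"roll":0},{"travel":[0,0,1],"roll":0},{"travel":[0,0,1],"roll":0},{"travel":[0,0,1],"roll":0},{"travel":[0,0,1],"roll":0}]' -1
python3 -m handwheel '[{"travel":[0,0,20],"roll":0},{"travel":[0,0,60],"roll":0},{"travel":[0,-40,100],"roll":0},{"travel":[0,-60,120],"roll":0},{"travel":[0,-60,120],"roll":0}]'
python3 - <<'E'
from h import *
print(env.state()['eef_pos'])
p,im=snap("wrist","pics/w8.png");crop(im,250,50,150,130,5,'pics/w8c.png')
for y in (287,289):
  print(y,[((q-[250,50]+.4)*5).round(0).tolist() for q in w2px(p,[[485.5,y,127],[485.5,y+21,127],[485.5,y,60],[485.5+34,y,60],[485.5+21,y,127]])])
p,im=snap("scene","pics/s8.png");crop(im,350,190,80,100,6,'pics/s8c.png')
E
```

```text
t: 8.8
eef_pos: [485.2, 288.5, 111.1]
tcp_rot: [1.609, 1.571, 0.036]
ft_force: [-0.3, 0.4, 0.1]
opening: 0.988
t: 9.3
eef_pos: [486.1, 226.9, 234.4]
tcp_rot: [1.825, 1.565, 0.251]
ft_force: [0.3, 0.5, -0.7]
opening: 1.003
[486.13809903 226.90002828 234.42544638]
287 [[351.0, 383.0], [351.0, 242.0], [351.0, 360.0], [528.0, 359.0], [487.0, 383.0]]
289 [[351.0, 370.0], [351.0, 228.0], [351.0, 349.0], [528.0, 348.0], [487.0, 369.0]]
```

View pics/w8c.png

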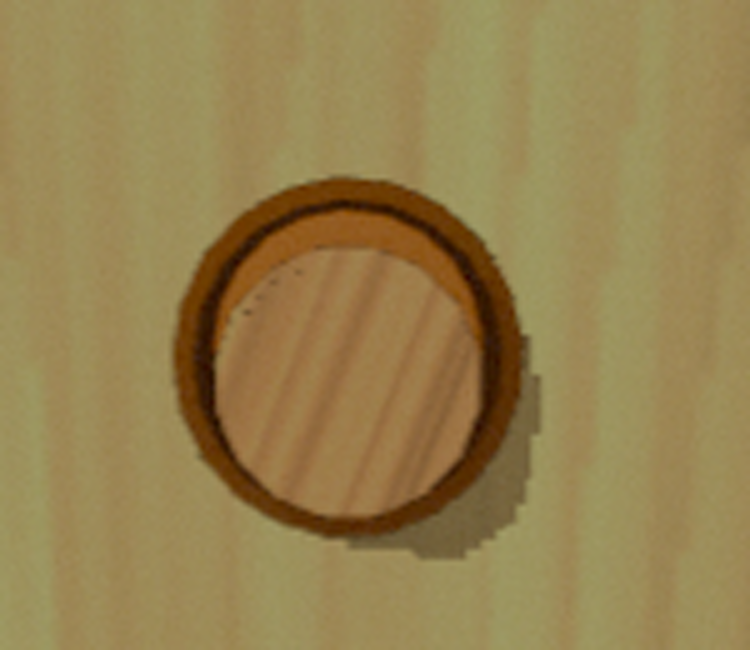

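View pics/s8c.png

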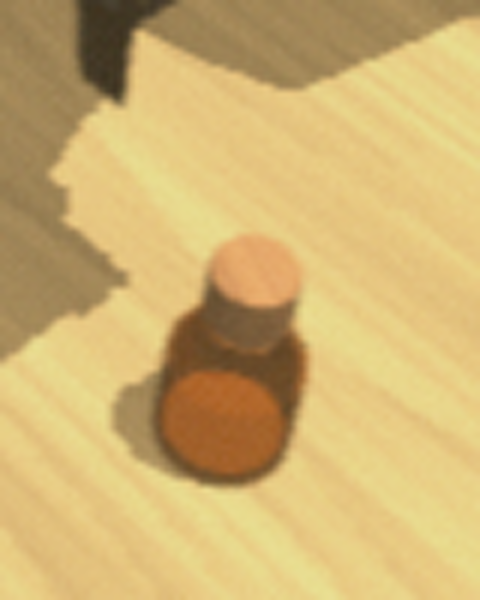

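The stopper is seated and coaxial: the head ellipse is centred at (349,382) in the crop, and its 54 px size matches z = 127. Now I go to the rack and turn the jaws across the plate (yaw of about 78°).

```bash
python3 -m handwheel '[{"travel":[2,-47,0],"roll":7.8},{"travel":[4,-94,0],"roll":15.6},{"travel":[6,-141,0],"roll":23.4},{"travel":[8,-188,0],"roll":31.2},{"travel":[10,-235,0],"roll":39},{"travel":[12,-282,0],"roll":46.8},{"travel":[14,-329,0],"roll":54.6},{"travel":[16,-376,0],"roll":62.4}]'
python3 -m handwheel '[{"travel":[2,-47,0],"roll":7.8},{"travel":[4,-96,0],"roll":15.6},{"travel":[4,-96,0],"roll":15.6},{"travel":[4,-96,0],"roll":15.6}]'
python3 - <<'E'
from h import *
from scipy.spatial.transform import Rotation as R
s=env.state();M=R.from_euler('xyz',s['tcp_rot']).as_matrix();print(s['eef_pos'],np.degrees(np.arctan2(M[1,1],M[0,1])),s['joints'])
p,im=snap("wrist","pics/w9.png");crop(im,200,120,240,180,3.3,'pics/w9c.png')
E
```

```text
t: 10.2
eef_pos: [500.6, -130.7, 229.6]
tcp_rot: [3.128, 1.568, 2.623]
ft_force: [0.7, 0.5, -0.3]
opening: 1.0
t: 10.6
eef_pos: [504.6, -225.8, 229.3]
tcp_rot: [2.722, 1.568, 2.48]
ft_force: [-0.3, 1.1, -0.0]
opening: 0.999
[ 504.57534603 -225.80681435  229.34563571] 76.13629005710418 [-5.40465456e-01  3.74137313e-01  1.71688559e+00  4.20431896e-04
  1.05357711e+00 -1.86950454e+00]
```

View pics/w9.png

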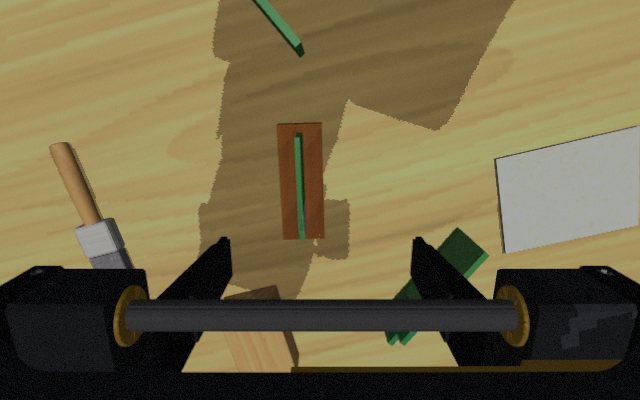

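View pics/w9c.png

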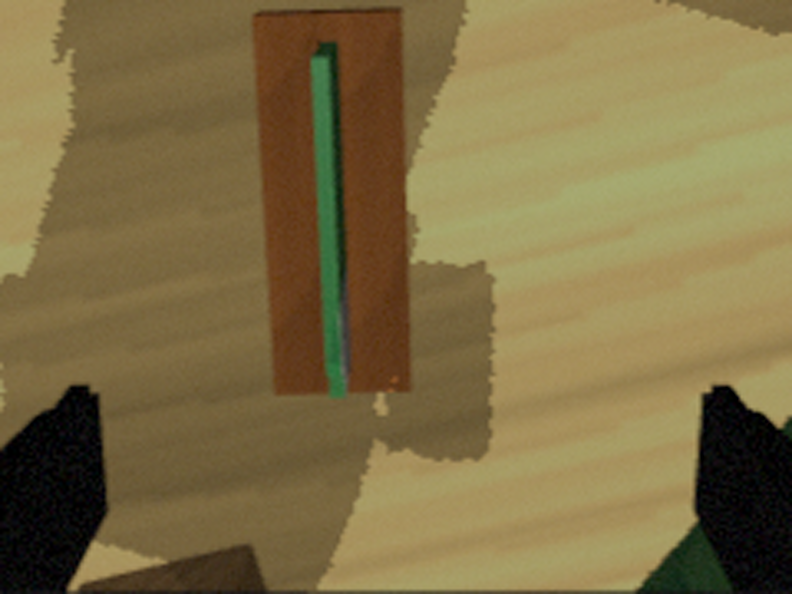

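```bash
python3 - <<'E'
from h import *
p=optics.camera_params("wrist"); f=lambda x,y:(200+x/3.3-.35,120+y/3.3-.35)
a=px2w(p,[f(321,55),f(337,392)],63); print(a.round(1),np.linalg.norm(a[1]-a[0]),np.degrees(np.arctan2(*(a[1]-a[0])[[1,0]])))
r=px2w(p,[f(254,14),f(402,9),f(411,390),f(275,394)],22); print(r.round(1),r.mean(0),np.degrees(np.arctan2(*(r[3]-r[0])[[1,0]])),np.degrees(np.arctan2(*(r[2]-r[1])[[1,0]])))
d=(a[1]-a[0])/np.linalg.norm(a[1]-a[0]); print("centre",a[0]+d*55)
E
```

```text
[[ 452.4 -236.    63. ]
 [ 553.9 -257.9   63. ]] 103.83268758112872 -12.172074959746977
[[ 437.8 -257.    22. ]
 [ 447.6 -210.7   22. ]
 [ 574.8 -238.7   22. ]
 [ 564.8 -285.4   22. ]] [ 506.24698467 -247.94282821   22.        ] -12.602918782522902 -12.435221444245649
centre [ 506.19523709 -247.56342341   63.        ]
```

The plate's top edge runs from crop (321,55) to (337,392), with a frosted sliver on its +y side. Its centre is about (506.2, -247.7), at -12.4°. That agrees with the rack's corners. Descending to grip at the clear part, about 4 mm toward the clear end.

```bash
python3 -m handwheel '[{"travel":[-2.3,-21,-30],"roll":1.5},{"travel":[-2.3,-21,-75],"roll":1.5},{"travel":[-2.3,-21,-120],"roll":1.5},{"travel":[-2.3,-21,-150],"roll":1.5},{"travel":[-2.3,-21,-150],"roll":1.5},{"travel":[-2.3,-21,-150],"roll":1.5}]'
python3 - <<'E'
from h import *
from scipy.spatial.transform import Rotation as R
s=env.state();M=R.from_euler('xyz',s['tcp_rot']).as_matrix();print(s['eef_pos'],np.degrees(np.arctan2(M[1,1],M[0,1])))
p,im=snap("wrist","pics/w10.png");
E
```

```text
t: 11.25
eef_pos: [502.9, -245.7, 81.6]
tcp_rot: [2.567, 1.57, 2.355]
ft_force: [-0.1, -0.2, 0.4]
opening: 1.002
[ 502.85792323 -245.71655934   81.60478638] 77.83955475953994
```

View pics/w10.png

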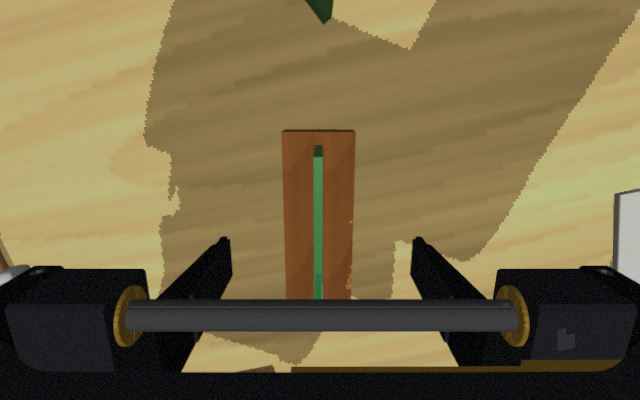

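```bash
python3 -m handwheel '[{"travel":[0,-1,-30],"roll":0},{"travel":[0,-1,-48],"roll":0},{"travel":[0,-1,-54],"roll":0},{"travel":[0,-1,-54],"roll":0},{"travel":[0,-1,-54],"roll":0}]'
python3 -m handwheel '[{"travel":[0,0,0],"roll":0},{"travel":[0,0,0],"roll":0},{"travel":[0,0,0],"roll":0},{"travel":[0,0,0],"roll":0},{"travel":[0,0,0],"roll":0},{"travel":[0,0,0],"roll":0},{"travel":[0,0,0],"roll":0},{"travel":[0,0,0],"roll":0}]' 1
python3 -m handwheel '[{"travel":[0,0,0],"roll":0},{"travel":[0,0,0],"roll":0},{"travel":[0,0,0],"roll":0},{"travel":[0,0,0],"roll":0},{"travel":[0,0,0],"roll":0},{"travel":[0,0,0],"roll":0},{"travel":[0,0,0],"roll":0}]'
```

```text
t: 11.8
eef_pos: [503.1, -248.1, 28.6]
tcp_rot: [-0.314, 1.569, -0.527]
ft_force: [-0.0, -0.6, -0.6]
opening: 1.001
t: 12.6
eef_pos: [502.3, -247.9, 27.1]
tcp_rot: [2.131, 1.571, 1.918]
ft_force: [-0.3, 0.5, -0.1]
opening: 0.384
t: 13.3
eef_pos: [502.4, -247.9, 27.2]
tcp_rot: [1.135, 1.571, 0.922]
ft_force: [-0.6, -0.1, -0.6]
opening: 0.052
```

```bash
python3 -m handwheel '[{"travel":[0,0,10],"roll":0},{"travel":[0,0,25],"roll":0},{"travel":[0,0,50],"roll":0},{"travel":[0,0,80],"roll":0},{"travel":[0,0,90],"roll":0},{"travel":[0,0,90],"roll":0},{"travel":[0,0,90],"roll":0}]'
python3 - <<'E'
from h import *
from scipy.spatial.transform import Rotation as R
s=env.state();M=R.from_euler('xyz',s['tcp_rot']).as_matrix();print(s['eef_pos'],np.degrees(np.arctan2(M[1,1],M[0,1])))
p,im=snap("wrist","pics/w11.png");
p,im=snap("scene","pics/s11.png");crop(im,220,110,120,90,6,'pics/s11c.png')
E
```

```text
t: 14.0
eef_pos: [502.0, -247.7, 116.6]
tcp_rot: [2.632, 1.57, 2.419]
ft_force: [1.0, -0.2, -1.2]
opening: 0.047
[ 502.04510231 -247.66534337  116.56834486] 77.78984499959888
```

View pics/w11.png

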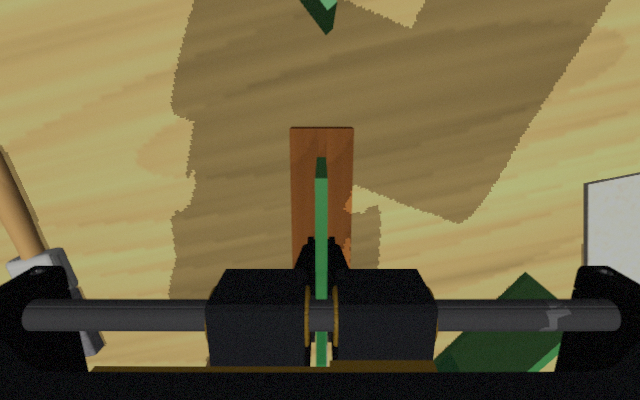

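View pics/s11c.png

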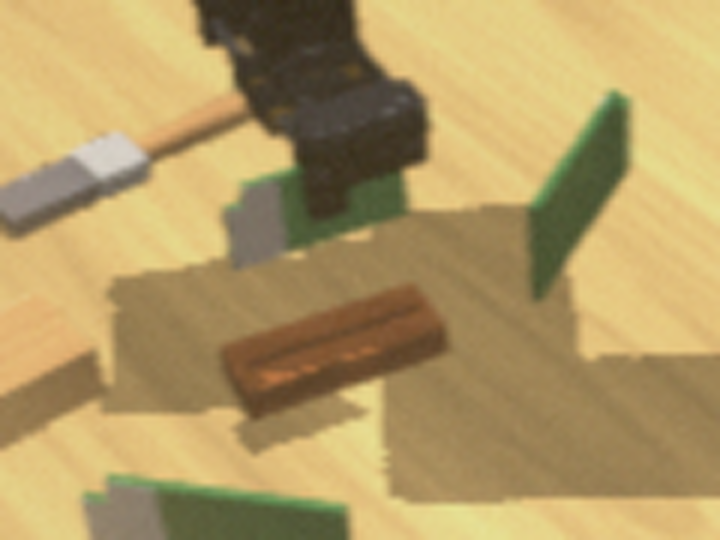

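The plate is held level at mid-length, label side toward +y, and the empty slot is visible below. I'll stand it on the block's +y strip, offset 17.5 mm, so that it can be tipped flat across the block.

```bash
python3 -m handwheel '[{"travel":[3.7,17.1,0],"roll":0},{"travel":[3.7,17.1,-30],"roll":0},{"travel":[3.7,17.1,-55],"roll":0},{"travel":[3.7,17.1,-70],"roll":0},{"travel":[3.7,17.1,-74],"roll":0},{"travel":[3.7,17.1,-74],"roll":0},{"travel":[3.7,17.1,-74],"roll":0}]'
python3 -m handwheel '[{"travel":[0,0,-1],"roll":0},{"travel":[0,0,-1.5],"roll":0},{"travel":[0,0,-1.5],"roll":0}]'
python3 - <<'E'
from h import *
s=env.state();print(s['eef_pos'],s['ft_force'],s['moment'])
p,im=snap("wrist","pics/w12.png");
p,im=snap("scene","pics/s12.png");crop(im,220,110,120,90,6,'pics/s12c.png')
E
```

```text
t: 14.8
eef_pos: [506.3, -230.5, 43.4]
tcp_rot: [0.267, 1.571, 0.054]
ft_force: [0.1, 0.5, -0.8]
opening: 0.05
t: 15.1
eef_pos: [506.1, -230.8, 41.9]
tcp_rot: [-0.075, 1.57, -0.288]
ft_force: [0.1, 0.1, -0.3]
opening: 0.053
[ 506.13384332 -230.80032442   41.88303554] [ 0.05663307  0.0974025  -0.27385898] [ 0.06893877 -0.11928526 -0.02706568]
```

View pics/w12.png

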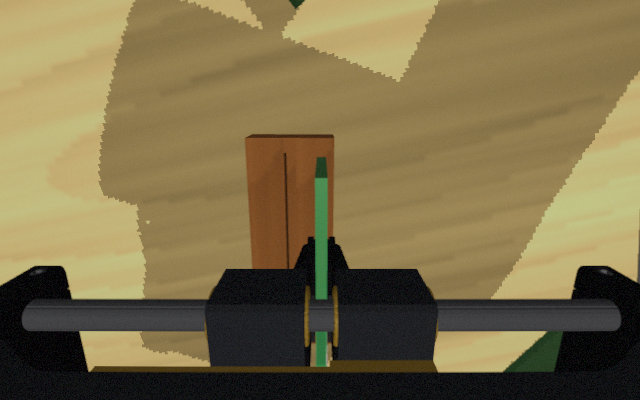

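View pics/s12c.png

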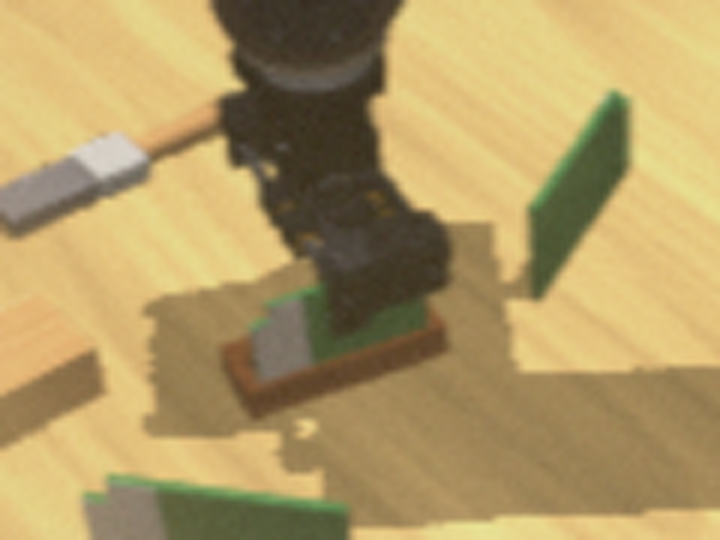

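```bash
python3 -m handwheel '[{"travel":[0,0,-0.5],"roll":0},{"travel":[0,0,-1],"roll":0},{"travel":[0,0,-1],"roll":0}]'
```

```text
t: 15.5
eef_pos: [506.2, -230.8, 41.1]
tcp_rot: [-0.169, 1.57, -0.382]
ft_force: [-0.7, 1.1, 6.0]
opening: 0.05
```

```bash
python3 -m handwheel '[{"travel":[0,0,-0.4],"roll":0},{"travel":[0,0,-0.4],"roll":0}]'
```

```text
t: 15.7
eef_pos: [506.2, -230.8, 41.1]
tcp_rot: [-0.219, 1.57, -0.432]
ft_force: [-0.5, 0.9, 10.8]
opening: 0.053
```

The plate is in contact with the block top. I ease off the pressure and release.

```bash
python3 -m handwheel '[{"travel":[0,0,0.5],"roll":0},{"travel":[0,0,0.7],"roll":0},{"travel":[0,0,0.7],"roll":0}]'
python3 -m handwheel '[{"travel":[0,0,0],"roll":0},{"travel":[0,0,0],"roll":0},{"travel":[0,0,0],"roll":0},{"travel":[0,0,0],"roll":0},{"travel":[0,0,0],"roll":0},{"travel":[0,0,0],"roll":0},{"travel":[0,0,0],"roll":0},{"travel":[0,0,0],"roll":0}]' -1
python3 -m handwheel '[{"travel":[0,0,0],"roll":0},{"travel":[0,0,0],"roll":0},{"travel":[0,0,0],"roll":0},{"travel":[0,0,0],"roll":0}]'
python3 - <<'E'
from h import *
s=env.state();print(s['eef_pos'],s['opening'])
p,im=snap("wrist","pics/w13.png");
p,im=snap("scene","pics/s13.png");crop(im,220,110,120,90,6,'pics/s13c.png')
E
```

```text
t: 16.0
eef_pos: [506.1, -230.8, 41.1]
tcp_rot: [0.123, 1.571, -0.09]
ft_force: [-0.6, -0.3, 4.9]
opening: 0.05
t: 16.8
eef_pos: [506.1, -230.8, 41.0]
tcp_rot: [1.774, 1.571, 1.561]
ft_force: [-0.6, -0.6, 0.5]
opening: 0.668
t: 17.2
eef_pos: [506.1, -230.8, 41.0]
tcp_rot: [1.69, 1.571, 1.477]
ft_force: [-0.3, -0.4, -1.3]
opening: 0.977
[ 506.07478022 -230.78007827   40.96784698] 0.9770766913195807
```

View pics/w13.png

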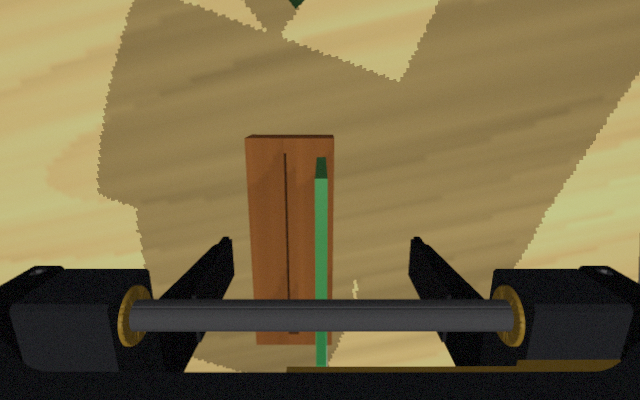

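View pics/s13c.png

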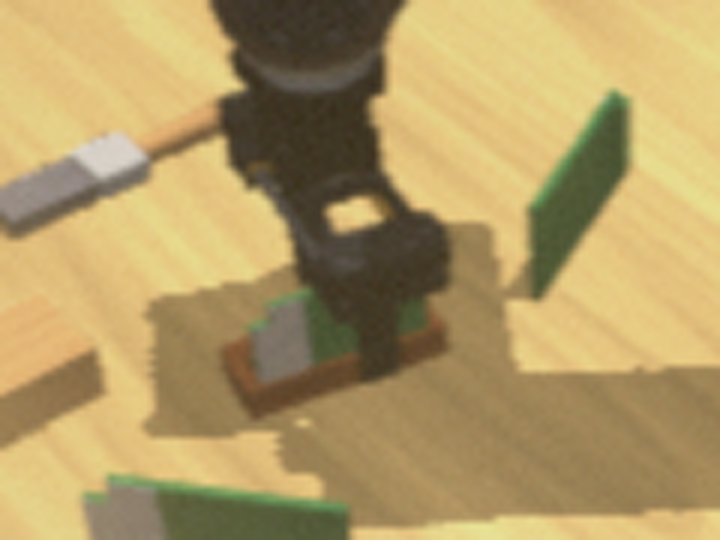

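The plate stands alone on the strip. I raise the fingers, then push gently with the +y finger near the plate's top edge.

```bash
python3 -m handwheel '[{"travel":[0,0,12],"roll":0},{"travel":[0,0,22],"roll":0},{"travel":[-2.1,-9.8,22],"roll":0},{"travel":[-4.2,-19.5,22],"roll":0},{"travel":[-6.4,-29.3,22],"roll":0},{"travel":[-8.1,-37.1,22],"roll":0},{"travel":[-8.1,-37.1,22],"roll":0},{"travel":[-8.1,-37.1,22],"roll":0}]'
python3 -m handwheel '[{"travel":[-0.8,-3.9,0],"roll":0},{"travel":[-1.7,-7.8,0],"roll":0},{"travel":[-2.5,-11.7,0],"roll":0},{"travel":[-3.4,-15.6,0],"roll":0},{"travel":[-3.4,-15.6,0],"roll":0},{"travel":[-3.4,-15.6,0],"roll":0},{"travel":[-3.4,-15.6,0],"roll":0}]'
python3 - <<'E'
from h import *
s=env.state();print(s['eef_pos'],s['opening'])
p,im=snap("wrist","pics/w14.png");
p,im=snap("scene","pics/s14.png");crop(im,220,110,120,90,6,'pics/s14c.png')
E
```

```text
t: 18.1
eef_pos: [497.7, -268.1, 62.7]
tcp_rot: [2.508, 1.57, 2.295]
ft_force: [0.6, 0.1, 0.3]
opening: 0.997
t: 18.8
eef_pos: [494.6, -283.4, 63.0]
tcp_rot: [1.745, 1.571, 1.532]
ft_force: [0.4, -0.4, -0.4]
opening: 0.998
[ 494.56905733 -283.37500648   62.96267756] 0.9980142906341865
```

View pics/w14.png

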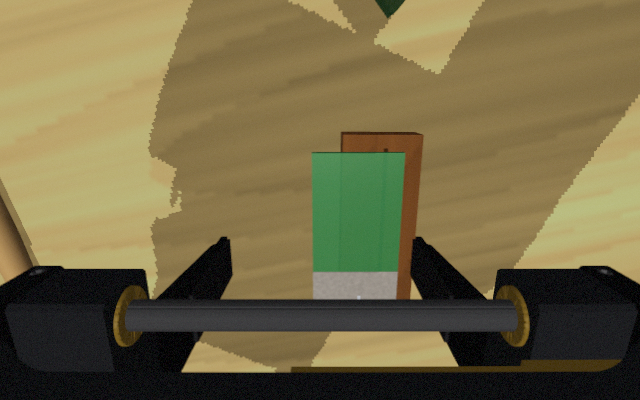

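View pics/s14c.png

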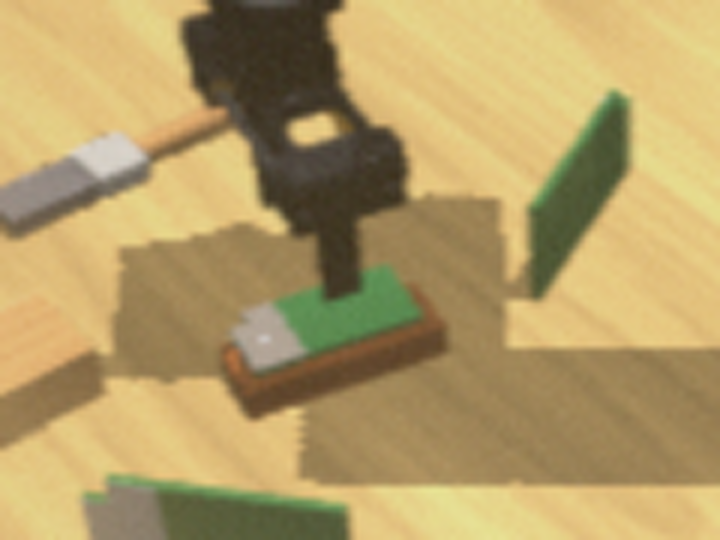

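The plate has fallen flat on the block, label side up, overhanging on the -y side. In the wrist view it spans columns 312–404, with frost at rows 272 and below. Measuring for the regrasp.

```bash
python3 - <<'E'
from h import *
p=optics.camera_params("wrist")
q=px2w(p,[(312,153),(405,153),(402,272),(313,272)],27); r=px2w(p,[(422,134),(411,298)],22)
print(q.round(1),r.round(1))
n=np.array([np.cos(np.radians(77.6)),np.sin(np.radians(77.6))]);x=np.array([n[1],-n[0]]); c=np.array([506.2,-247.9])
for a in (*q,*r): print("x,n rel rack",((a[:2]-c)@x).round(1),((a[:2]-c)@n).round(1))
t=env.state()['eef_pos'][:2]; print("tcp",(t-c)@x,(t-c)@n)
E
```

```text
[[ 444.2 -278.4   27. ]
 [ 455.8 -224.9   27. ]
 [ 532.  -238.2   27. ]
 [ 519.7 -294.7   27. ]] [[ 447.7 -212.4   22. ]
 [ 555.5 -234.4   22. ]]
x,n rel rack -54.0 -43.1
x,n rel rack -54.2 11.6
x,n rel rack 23.1 15.0
x,n rel rack 23.3 -42.8
x,n rel rack -64.8 22.1
x,n rel rack 45.2 23.8
tcp -3.7230107190400217 -37.08414419675487
```

```bash
python3 -m handwheel '[{"travel":[4,18,0],"roll":0},{"travel":[8,36.2,0],"roll":0},{"travel":[8,36.2,-10],"roll":0},{"travel":[8,36.2,-20],"roll":0},{"travel":[8,36.2,-20],"roll":0},{"travel":[8,36.2,-20],"roll":0}]'
python3 - <<'E'
from h import *
from scipy.spatial.transform import Rotation as R
s=env.state();M=R.from_euler('xyz',s['tcp_rot']).as_matrix();print(s['eef_pos'],np.degrees(np.arctan2(M[1,1],M[0,1])))
p,im=snap("wrist","pics/w15.png")
E
```

```text
t: 19.5
eef_pos: [502.3, -247.8, 42.4]
tcp_rot: [2.725, 1.57, 2.511]
ft_force: [-0.2, 0.1, 0.4]
opening: 1.004
[ 502.29955109 -247.77008544   42.43450556] 77.75454919231188
```

View pics/w15.png

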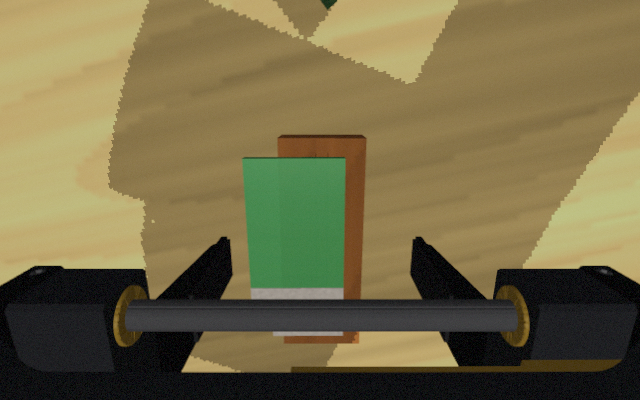

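```bash
python3 -m handwheel '[{"travel":[0,0,-8],"roll":0},{"travel":[0,0,-16],"roll":0},{"travel":[0,0,-24],"roll":0},{"travel":[0,0,-32],"roll":0},{"travel":[0,0,-32],"roll":0},{"travel":[0,0,-32],"roll":0}]'
python3 -m handwheel '[{"travel":[0,0,0],"roll":0},{"travel":[0,0,0],"roll":0},{"travel":[0,0,0],"roll":0},{"travel":[0,0,0],"roll":0},{"travel":[0,0,0],"roll":0},{"travel":[0,0,0],"roll":0},{"travel":[0,0,0],"roll":0},{"travel":[0,0,0],"roll":0}]' 1
python3 - <<'E'
from h import *
s=env.state();print(s['eef_pos'],s['opening']*95)
p,im=snap("wrist","pics/w16.png")
E
```

```text
t: 20.15
eef_pos: [502.5, -247.2, 10.7]
tcp_rot: [2.658, 1.57, 2.445]
ft_force: [0.5, -0.1, 0.5]
opening: 0.999
t: 20.95
eef_pos: [502.6, -247.3, 11.1]
tcp_rot: [0.102, 1.571, -0.111]
ft_force: [-0.3, -0.6, 1.9]
opening: 0.575
[ 502.61081588 -247.29808543   11.05502011] 54.57968908747922
```

View pics/w16.png

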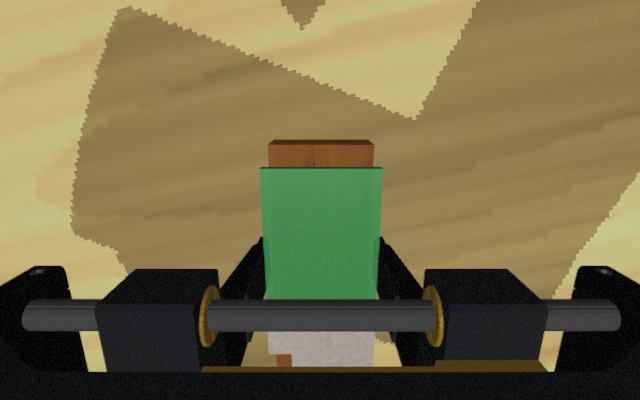

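The plate is gripped by its long edges (54.6 mm, expected 55) and centred over the block. Lifting.

```bash
python3 -m handwheel '[{"travel":[0,0,0],"roll":0},{"travel":[0,0,0],"roll":0},{"travel":[0,0,0],"roll":0},{"travel":[0,0,10],"roll":0},{"travel":[0,0,25],"roll":0},{"travel":[0,0,50],"roll":0},{"travel":[0,0,80],"roll":0},{"travel":[0,0,120],"roll":0}]'
python3 -m handwheel '[{"travel":[0,0,20],"roll":0},{"travel":[0,0,40],"roll":0},{"travel":[0,0,40],"roll":0},{"travel":[0,0,40],"roll":0}]'
python3 - <<'E'
from h import *
s=env.state();print(s['eef_pos'],s['opening']*95)
p,im=snap("wrist","pics/w17.png")
p,im=snap("scene","pics/s17.png");crop(im,220,90,120,100,6,'pics/s17c.png')
E
```

```text
t: 21.8
eef_pos: [501.8, -246.7, 131.6]
tcp_rot: [2.712, 1.568, 2.499]
ft_force: [0.1, -0.6, -0.5]
opening: 0.573
t: 22.2
eef_pos: [502.3, -247.1, 170.9]
tcp_rot: [0.533, 1.571, 0.32]
ft_force: [0.4, -0.0, -1.0]
opening: 0.573
[ 502.33436436 -247.06392209  170.92465204] 54.443359735326005
```

View pics/w17.png

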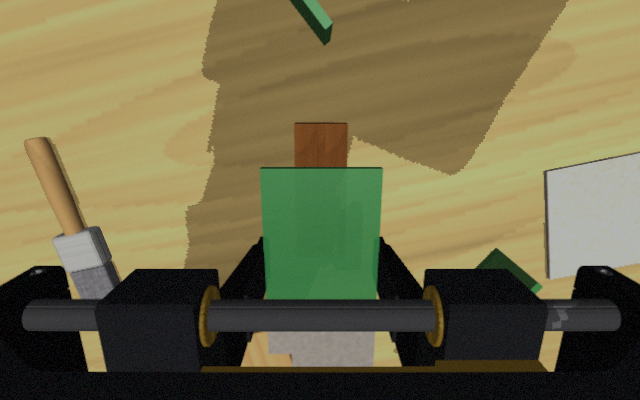

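View pics/s17c.png

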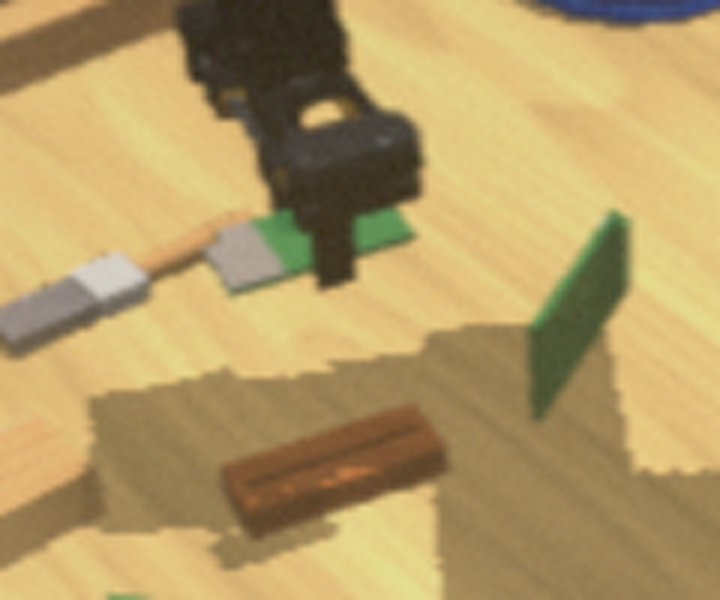

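The plate is held flat, label side up. I carry it to the card, turning -77.7° so that the frosted end points to -y.

```bash
python3 -m handwheel '[{"travel":[4,12,0],"roll":-3},{"travel":[10,32,0],"roll":-8},{"travel":[18,57,0],"roll":-14.5},{"travel":[26,82,0],"roll":-21},{"travel":[34,107,0],"roll":-27.5},{"travel":[42,132,0],"roll":-34},{"travel":[50,157,0],"roll":-40.5},{"travel":[58,182,0],"roll":-47}]'
python3 -m handwheel '[{"travel":[8,25,0],"roll":-6.5},{"travel":[16,50,0],"roll":-13},{"travel":[24,75,0],"roll":-19.5},{"travel":[31,98,0],"roll":-26},{"travel":[35,112,0],"roll":-29},{"travel":[36.7,117.7,0],"roll":-30.7},{"travel":[36.7,117.7,0],"roll":-30.7},{"travel":[36.7,117.7,0],"roll":-30.7}]'
python3 - <<'E'
from h import *
from scipy.spatial.transform import Rotation as R
s=env.state();M=R.from_euler('xyz',s['tcp_rot']).as_matrix();print(s['eef_pos'],np.degrees(np.arctan2(M[1,1],M[0,1])),s['opening']*95)
p,im=snap("wrist","pics/w18.png")
p,im=snap("scene","pics/s18.png");crop(im,240,120,170,140,4.5,'pics/s18c.png')
p,im=snap("top","pics/t18.png");crop(im,190,130,200,130,4,'pics/t18c.png')
E
```

```text
t: 23.1
eef_pos: [560.4, -64.1, 169.7]
tcp_rot: [-2.378, 1.569, 2.867]
ft_force: [-0.8, -0.1, -1.7]
opening: 0.573
t: 23.9
eef_pos: [596.9, 52.3, 170.1]
tcp_rot: [-1.539, 1.569, -3.107]
ft_force: [0.4, -0.5, -0.6]
opening: 0.573
[596.90085766  52.29327056 170.07135577] 0.1570345197849784 54.45358516451749
```

View pics/w18.png

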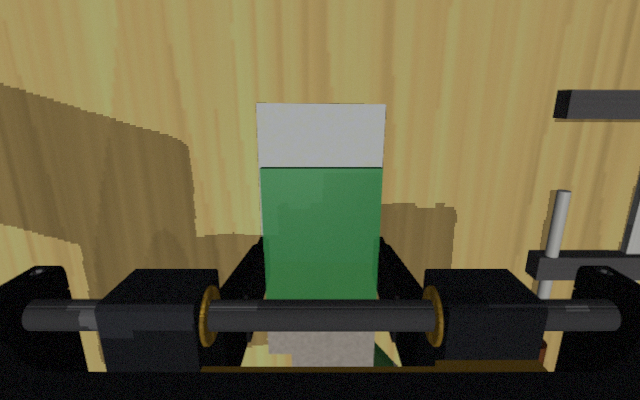

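View pics/s18c.png

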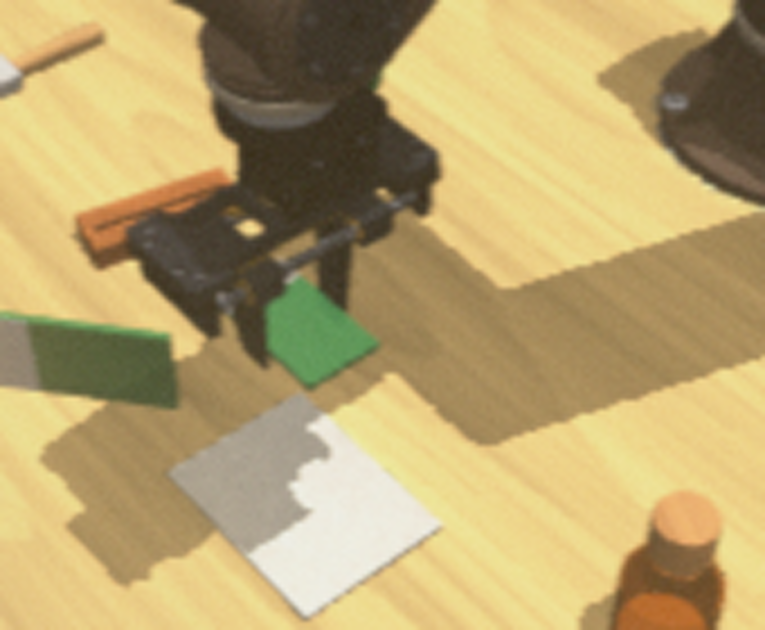

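View pics/t18c.png

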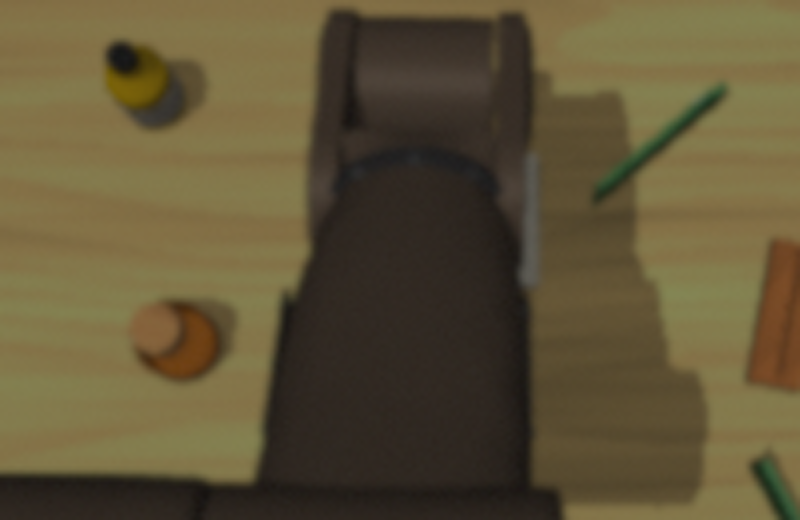

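```bash
python3 -m handwheel '[{"travel":[0,0,0],"roll":0},{"travel":[0,0,0],"roll":0},{"travel":[0,0,0],"roll":0},{"travel":[0,0,0],"roll":0}]'
python3 - <<'E'
from h import *
p=optics.camera_params("wrist"); s=env.state()
q=px2w(p,[(261,167.5),(382,167.5)],s['eef_pos'][2]+16); print("plate end",q.round(1),"-> centre y",q[:,1].mean()-55)
print("card +y edge",px2w(p,[(257,103),(385,104)],6).round(1)[:,1], s['qvel'].round(4), s['eef_pos'])
E
```

```text
t: 24.45
eef_pos: [597.3, 52.3, 171.0]
tcp_rot: [1.46, 1.571, -0.109]
ft_force: [-0.1, -0.5, -0.9]
opening: 0.577
plate end [[569.9 102.6 187. ]
 [623.8 102.6 187. ]] -> centre y 47.60907716815274
card +y edge [129.3 128.5] [ 0.0021  0.0033 -0.0016  0.      0.0001  0.0009] [597.25964173  52.33869445 171.0016522 ]
```

```bash
python3 -c "
from cell import job
print(job.job_done())"
```

```text
the job is handed in; nothing more can be done
None
```

I did both parts and handed the job in at about 24.5 s of the 61 s allowed. No verdict was reported.

**Stopper:** I pressed it into the jar until the head stopped on the rim, with the force rising to 17 N, then let go. The view afterwards matched a fully seated, coaxial stopper in an upright jar. One thing went slightly off: the fingers were still closing when I lifted the stopper, so it sat about 13 mm lower in the grip. This did not affect the seating.

**Plate:** The tool can only turn about the vertical, so it could not tilt the plate while holding it.
1. I lifted the plate out of its slot and stood it on top of the drying block.
2. I tipped it over label side up and regripped it by its long edges on the clear part. The opening read about 54.5 mm against the plate's 55 mm.
3. I carried it to the card and held it there.

**Last checks:**
- **Position:** the plate's centre was at about (597, 47.6) mm, against a card centre of about (597, 48.4).
- **Height:** it was roughly 18 cm above the card.
- **Orientation:** it lay flat with the label side up, its long side along the card's long side and the frosted end on the robot's right.
- **Grip:** the grasp point was about 43 mm from the middle of the frosted end, and the arm was still.
- **Other objects:** I did not touch the glue bottle, offcut, brush or tape roll.

No check failed or disagreed beyond the stated 2 mm calibration, apart from two image readings. The plate's top edge first measured 104 mm against an expected 98 mm to the notch, and the jar-mouth position varied by a few millimetres between views.

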